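# Snap a module cover home with the seating tool

### The arm

A 6-joint arm with a two-finger parallel gripper is mounted at the origin on the work surface. World frame = base frame: x ahead of the robot, y to its left, z up, the work surface at z = 0. Lengths are in m, angles in rad, forces in N, time in s.
With the tool pointing down it reaches from about 0.35 to 0.975 m from the base axis. Payload 4.9 kg.
Tool frame: the origin (TCP) lies at the very end of the fingers, on their centre line; the grasp point (between the pads) lies 19 mm behind it; z points along the fingers, y is the direction in which the jaws open and shut (so a half turn about z gives the same grasp; the last joint's range is limited). The gripper opens to 85 mm and grips with 20 to 120 N. Pads are 22 mm wide; open, the fingers measure 114 mm over their backs; the gripper's body (76 mm by 85 mm) begins 54 mm behind the grasp point. The pads swing forward as they close: fully open they stand 13 mm farther back than shut.
Start: joints at [-1.268, 0.053, 1.613, -0, 1.476, -0.119], TCP at [0.256, -0.57, 0.231] pointing down, gripper open.
Joint ranges: [-3.01, 3.01], [-1.01, 2.22], [0.06, 2.58], [-1.02, 4.17], [0.09, 2.62], [-3.14, 3.14]. Speed limits (rad/s): [2.57, 2.57, 3.14, 3.14, 3.14, 3.14].

### API

Orientations are given as a rotation vector (axis times angle).
In Python, from station import ctrl gives the robot as it stands.
- The arm moves only by the tool step_arm, never from a script. Its argument "moves" is a list of rows, each a list of 5 numbers: the opening, from 0 (shut) to 1 (fully open), then the shift along the world's x, y, z in m, then the turn about the world's z in degrees. A call has 1 to 20 rows; each row shifts and turns the pose as measured when the row begins; what a row does not reach is not made up. A row lasts 1/8 s, in which the tool goes at most 62.5 mm and 10.7 degrees, less where a joint would pass 70% of its speed; a pose out of reach is approached as far as the arm can. A call is refused whole if a number of a shift passes 0.0625 or a number of a turn 10.7, either way. A call with a gripper value outside its range is refused whole. The fingers move at their own pace and stop on an object; "newtons" is the grip in N (left out, the last holds). Time passes only in rows, so rows that do not move let the fingers close. It gives the time, the measured TCP pose, the force and the opening at its end, in the units of the state.
- ctrl.get_obs(): the state, without advancing time (a new reading comes with each control period).
- ctrl.get_image(name): name is "scene" or "side" or "wrist"; returns a dict with "color" (384x512x3 uint8, red, green, blue), "camera_matrix" (3x3 intrinsics, pixels), "k1" (the pictures are not rectified: a ray, as slopes to the right and down, at radius r is drawn at 1 + k1 r^2 times it, then the intrinsics apply), "R" (3x3) and "t" (3): a world point X has camera coordinates R X + t; the wrist camera has in their place "T_tool_cam" (4x4, takes a point from camera to tool coordinates, whose origin is the TCP and whose axes are the flange's). Camera axes: x right, y down, z forward; pixel columns grow to the right and rows downward; lengths in m; the calibration is good to about 2 mm. A picture is of the moment at which its call begins: read the wrist's pose just before it. There is no depth.
- ctrl.finish_job(): hands the job in, once; it reports no verdict.
Trained networks look in a picture, given as the dict that the camera call returned (one of the last four; its "shot" number tells which), for a name from the list of things; names that differ only in an ending like _2 or _b are one class to them, and where a whole thing is asked for, a point or a joint stands for the part that bears it (a point fixed in the world has none). Each returns a list of dicts, best first, with "p" (0 to 1); they miss things now and then, are a little off and sometimes report something else, mostly with a low value. They report only what shows in the picture. A call takes as long as a camera call.
- ctrl.spot_in(picture, query): "bbox" ([left, top, right, bottom] in pixels, round what is visible of it).
The state is a dict: "t": time; "q": joint angles; "dq": joint speeds; "effort": joint torques, N m; "tool_pos": TCP position; "tool_rot": TCP orientation; "contact_force": force on the tool from outside, world axes, zero at the start; "wrist_torque": the same for the moment, N m; "opening": finger opening in m.
Only numpy, scipy, OpenCV 4.12 (cv2) and the standard library are available. Lean on these libraries where they do the work, as an engineer would, in place of code of your own. Each camera call takes 0.05 s, during which the arm holds its last target.

### The job

The cover on the circuit board is standing proud of its frame: take the seating tool from the tray, press it squarely on the middle of the cover until the cover clicks fully home, then hold it down there with 10 to 20 N for a good second to bed the thermal pad, never pushing harder than 24 N. Touch the cover only with the tool; afterwards stand the tool upright back in the tray and let go, leaving everything else where it is.

Things in the scene. Friction and masses are not known exactly. Their poses are not given: they have to be found in the camera images.
- tool_grip (a point): Seating tool: a hand pusher standing upright on its round flat foot in the tray. Bare aluminium foot disc 40 mm diameter, 9 mm thick; thin neck; black square grip 24 x 24 mm from 25 mm to 95 mm above the foot's underside (overall 95 mm tall, about 0.2 kg). This point is on its axis in the grip, 58 mm above the foot's underside; z points up along the tool, x and y are square to the grip's flat sides.
- tool_foot (a point): Centre of the underside of the seating tool's foot (the pressing face), 58 mm below tool_grip; same axes.
- cover_top (a point): Module cover: a loose square aluminium cap 50 x 50 mm, 15.5 mm high, open below, set on its frame on the circuit board and standing 8 mm proud on four spring catches. This point is the centre of its flat top face; z is the outward normal.
- home (a point): Point on the board's frame where cover_top lies when the cover is fully home (before pressing: about 75 mm above the table, with cover_top at 83 mm); z up, x and y along the cover's sides. It sinks with the board under a push (see carrier). Nothing on the board stands higher than the cover.
- tray_in (a point): Centre of the inner floor of the tool tray: a white open tray fixed to the table, 110 mm (its x) by 210 mm (its y) outside, 14 mm high, walls 4 mm. The seating tool and a small steel stamp stand in it 100 mm apart along its y, each 50 mm from the centre, either way round.
- stamp: Bystander: small turned steel stamp, 30 mm diameter, 62 mm tall, standing in the tray beside the tool. Origin at the centre of its underside.
- carrier: Board carrier: dark steel base 160 (x) by 150 mm (y), fixed; origin at the centre of its underside, below home. The board's bed floats on light springs (0.6 N per mm): a push first sinks it, with home and cover, by 1 to 9 mm (different each time, not known beforehand) onto a firm, slightly springy support; it rises again when let go.
- spool: Bystander: grey wire spool, 52 mm diameter, 38 mm tall.
- flux: Bystander: small jar, 36 mm diameter, 50 mm tall.
- cleaner: Bystander: bottle, 48 mm diameter, 120 mm tall.
- cutters: Bystander: side cutters lying flat, about 105 mm long.
- driver: Bystander: screwdriver lying flat, 150 mm long.
- screws: Bystander: small open grey screw box, 70 x 50 x 18 mm.
- tool: The seating tool itself: origin at tool_foot.
- cover: The module cover itself: origin at the centre of its lower rim, 15.5 mm below cover_top. Once the bed has sunk onto its support, a push at the middle needs roughly 10 to 15 N (more off centre) until, half-way down, the catches give with a click: the push drops off and the cover runs down onto the frame, where it stops hard and stays.

How it is judged:
On the way, in this order (a step that is already met when the one before it is completed fails the run):
1. the seating tool has been lifted out of the tray (z of tool_foot in the frame of tray_in above 0.03 m), for 0.1 s.
2. the cover is home and is held down by the upright tool, on the middle, with 10 to 20 N for a second (z of cover_top in the frame of home below 0.0015 m and angle between cover_top's own z axis and vertical below 0.04 rad and horizontal distance between cover_top and home below 0.003 m and contact force between tool and cover between 10 and 20 N and angle between tool_foot's own z axis and vertical below 0.1 rad and horizontal distance between tool_foot and cover_top below 0.01 m), for 0.9 s.
At the end, for the whole second after the job is handed in: The cover is home on its frame (its top within 1.5 mm of home height and 3 mm sideways, level within 2 degrees), and the seating tool stands upright (within 3 degrees) and still on the tray's floor, released (z of cover_top in the frame of home below 0.0015 m and angle between cover_top's own z axis and vertical below 0.04 rad and horizontal distance between cover_top and home below 0.003 m and z of tool_foot in the frame of tray_in between -0.003 and 0.003 m and angle between tool_foot's own z axis and vertical below 0.05 rad and x of tool_foot in the frame of tray_in between -0.051 and 0.051 m and y of tool_foot in the frame of tray_in between -0.101 and 0.101 m and linear speed of tool below 0.01 m/s and contact force between the fingers and tool below 0.1 N); the robot touches nothing.
It fails at once if the tool pushes on the cover with more than 24 N (contact force between tool and cover above 24 N).
It fails at once if the cover is touched by the robot itself (contact force between any of the fingers, the arm and cover above 1 N).
It fails at once if the cover is pushed with the stamp (contact force between stamp and cover above 0.5 N).
It fails at once if a bystander is moved by more than 20 mm (distance of any of stamp, spool, flux, cleaner, cutters, driver, screws from where it was at the start of the episode above 0.02 m).
It also fails if it takes over 72 s, if anything falls off the work surface, if the arm or the gripper's body presses on something with over 40 N, if the wrist force passes 120 N, or if a joint passes its speed limit or range.

## Working session

There is one attempt and no reset: what is moved stays moved. The work goes in short steps, Python scripts to look and compute and a tool call to move; the robot and the scene stay as the last step left them, time stands still between calls to the robot, and variables do not carry over. Pictures are saved under pics/ and viewed, and the job is handed in when it is done.

Besides the shell and the picture viewer there is one more tool, called after ">>>" in YAML: its name, and indented under it one key for each argument. step_arm: Moves the arm, as the interface text tells. Its arguments: {"type":"object","properties":{"moves":{"type":"array","items":{"type":"array","items":{"type":"number"}}},"newtons":{"type":"number"}},"required":["moves"]}

```bash
ls; mkdir -p pics; cat > h.py <<'E'
import numpy as np, cv2, pickle
from scipy.spatial.transform import Rotation as Rn
from station import ctrl
def shot(name,fn):
    o=ctrl.get_obs(); im=ctrl.get_image(name); cv2.imwrite('pics/'+fn,im['color'][:,:,::-1])
    if name=='wrist':
        Tt=np.eye(4);Tt[:3,:3]=Rn.from_rotvec(o['tool_rot']).as_matrix();Tt[:3,3]=o['tool_pos']
        T=Tt@np.array(im['T_tool_cam']); R=T[:3,:3].T; t=-R@T[:3,3]
    else: R=np.array(im['R']);t=np.array(im['t'])
    im2={'R':R,'t':t,'K':np.array(im['camera_matrix']),'k1':im['k1']}
    pickle.dump(im2,open('pics/'+fn+'.pkl','wb'))
    return im,im2
def load(fn): return pickle.load(open('pics/'+fn+'.pkl','rb'))
def ray(c,u,v):
    d=cv2.undistortPoints(np.array([[[u,v]]],float),c['K'],np.array([c['k1'],0,0,0.]))[0,0]
    # iterate to be exact
    return -c['R'].T@c['t'], c['R'].T@np.array([d[0],d[1],1])
def atz(c,u,v,z):
    o,d=ray(c,u,v); return o+d*(z-o[2])/d[2]
def proj(c,X):
    X=np.atleast_2d(X)
    return cv2.projectPoints(X.astype(float),cv2.Rodrigues(c['R'])[0],c['t'],c['K'],np.array([c['k1'],0,0,0.]))[0][:,0]
E
python3 - <<'E'
from h import *
o=ctrl.get_obs();print(o)
for n in ['scene','side','wrist']:
    im,c=shot(n,n+'0.png');print(n,c['K'][0,0],c['k1'],-c['R'].T@c['t'])
    for q in ['tool','stamp','cover','tray_in','carrier','spool','cleaner']:
        for d in ctrl.spot_in(im,q)[:2]: print(q,np.round(d['bbox']),round(d['p'],2))
E
```

```text
pics
{'t': 0.0, 'q': array([-1.26800451e+00,  5.33511200e-02,  1.61426974e+00, -2.12051777e-05,
        1.47599402e+00, -1.18986959e-01]), 'dq': array([-6.93765745e-05, -5.89547896e-04,  1.46375378e-03, -4.13380916e-05,
       -1.01498680e-03, -2.49009110e-03]), 'effort': array([ 6.00263666e-04, -3.93682265e+01, -3.70172274e+01, -9.90034823e-05,
        7.18138806e-03, -4.95258234e-06]), 'tool_pos': array([ 0.25568372, -0.56963736,  0.23008106]), 'tool_rot': array([-3.07002320e+00, -6.57210527e-01,  3.24326146e-04]), 'contact_force': array([ 0.23094203, -0.70384069,  0.42087253]), 'wrist_torque': array([ 0.02333726, -0.00645858,  0.02616302]), 'opening': 0.08530159539666787}
scene 357.44791136843656 0.034508024125397586 [ 0.95336024 -0.27250627  0.69601521]
tool [170. 207. 196. 237.] 0.89
tool [284. 117. 315. 138.] 0.27
stamp [145. 249. 165. 276.] 0.75
cover [285. 117. 314. 136.] 0.63
cover [256. 108. 338. 177.] 0.18
tray_in [192. 165. 223. 194.] 0.51
carrier [254. 108. 339. 177.] 0.84
spool [300. 218. 325. 237.] 0.75
spool [264. 107. 338. 163.] 0.52
cleaner [215. 293. 241. 332.] 0.63
side 371.6177775163142 -0.020125604136348486 [0.4035765  0.62752934 0.47674993]
tool [280. 141. 300. 185.] 0.68
stamp [285. 140. 291. 163.] 0.36
cover [237. 250. 279. 288.] 0.84
tray_in [192. 239. 317. 348.] 0.62
tray_in [256. 142. 309. 195.] 0.6
carrier [193. 242. 316. 349.] 0.97
spool [174. 213. 197. 228.] 0.9
cleaner [203. 117. 222. 161.] 0.77
wrist 299.44810987118433 -0.06527171602561256 [ 0.32633583 -0.53754331  0.37325889]
```

```bash
cd pics; python3 -c "
import cv2,numpy as np
a=cv2.imread('scene0.png');cv2.imwrite('s0b.png',cv2.resize(a[90:346,120:376],(768,600)[:1]*1+(768,) if 0 else (600,600),interpolation=cv2.INTER_CUBIC))
"
```

```text
(no output)
```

View pics/scene0.png

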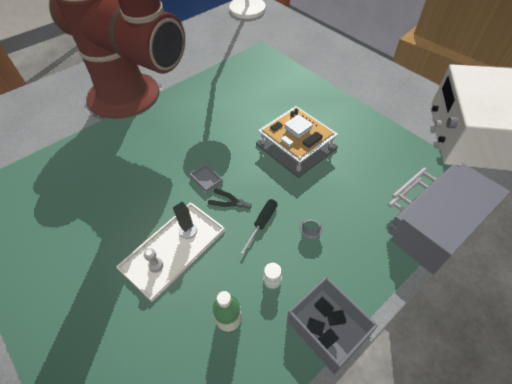

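View pics/side0.png

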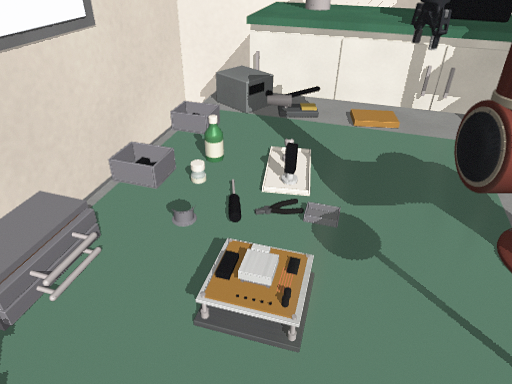

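View pics/wrist0.png

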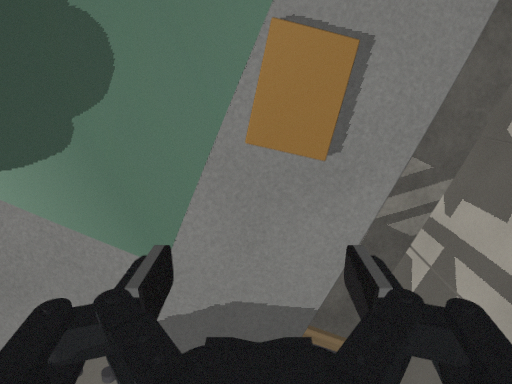

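View pics/s0b.png

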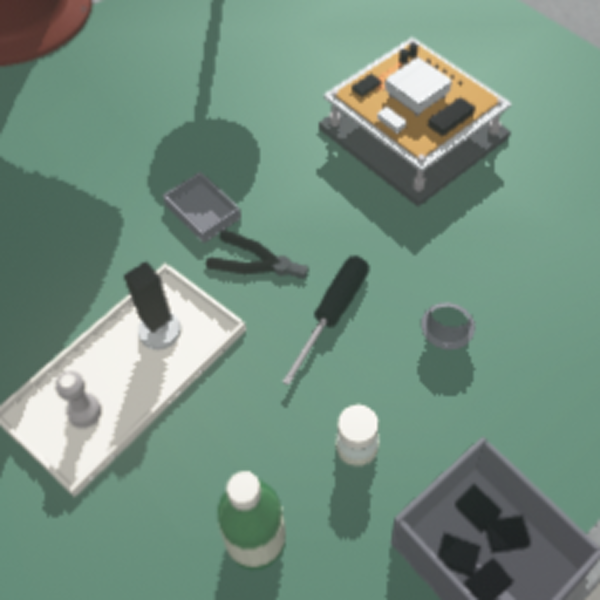

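```bash
python3 - <<'E'
from h import *
c=load('scene0.png'); s=load('side0.png')
f=lambda u,v,z:np.round(atz(c,120+u*256/600,90+v*256/600,z),4)
print('foot',f(160,330,.012),'griptop',f(145,268,.098))
for p in [(386,83),(418,60),(451,86),(419,107)]: print('cov',f(*p,.083))
for p in [(-3,420),(166,265),(245,325),(72,495)]: print('tray',f(*p,.014))
print('stamp',f(84,412,.01))
g=lambda u,v,z:np.round(atz(s,u,v,z),4)
print('side foot',g(290,182,.012),'top',g(291,143,.098))
for p in [(246,251),(279,255),(273,283),(239,279)]: print('cov',g(*p,.083))
E
```

```text
foot [ 0.5376 -0.1294  0.012 ] griptop [ 0.5293 -0.1216  0.098 ]
cov [0.4893 0.2076 0.083 ]
cov [0.4864 0.2584 0.083 ]
cov [0.5387 0.2551 0.083 ]
cov [0.5383 0.208  0.083 ]
tray [ 0.5192 -0.2874  0.014 ]
tray [ 0.4806 -0.0828  0.014 ]
tray [ 0.5879 -0.0668  0.014 ]
tray [ 0.6211 -0.2731  0.014 ]
stamp [ 0.5611 -0.2267  0.01  ]
side foot [ 0.526  -0.1059  0.012 ] top [ 0.5359 -0.1352  0.098 ]
cov [0.5304 0.2224 0.083 ]
cov [0.48   0.2156 0.083 ]
cov [0.475  0.2727 0.083 ]
cov [0.5225 0.2801 0.083 ]
```

```bash
cd pics; python3 -c "
import cv2
a=cv2.imread('side0.png')
cv2.imwrite('sd.png',cv2.resize(a[235:305,210:310],(800,560),interpolation=cv2.INTER_CUBIC))
cv2.imwrite('sd2.png',cv2.resize(a[130:205,250:350],(800,600),interpolation=cv2.INTER_CUBIC))
"
```

```text
(no output)
```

View pics/sd.png

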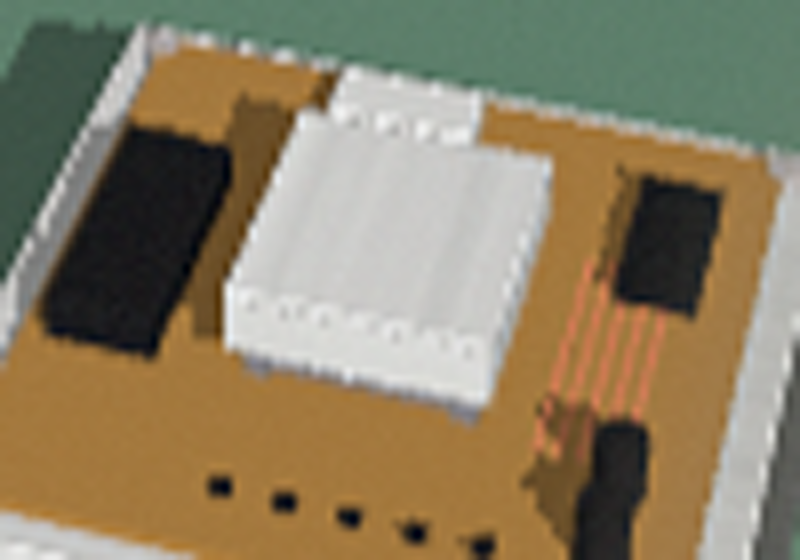

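View pics/sd2.png

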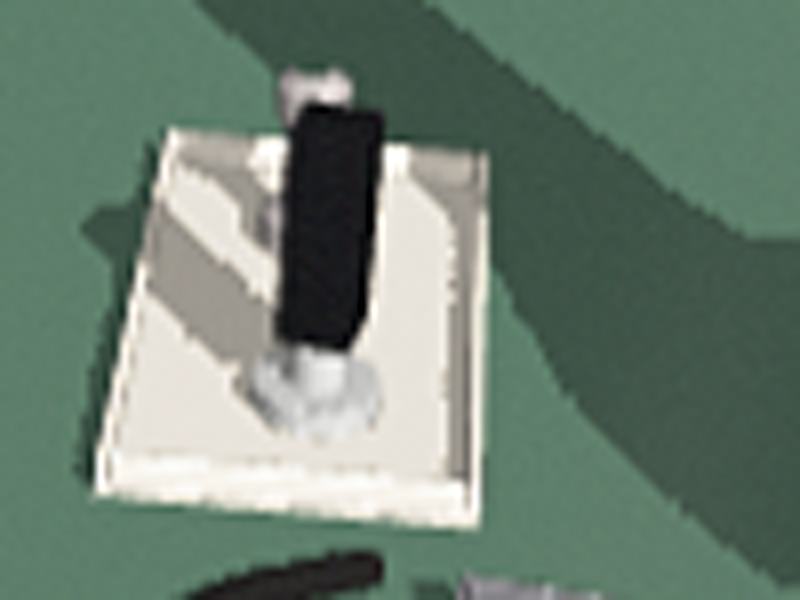

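>>> step_arm:
  moves:
    - [1,0.03,0.05,0.005,-1.5]
    - [1,0.03,0.05,0.005,-1.5]
    - [1,0.03,0.05,0.005,-1.5]
    - [1,0.03,0.05,0.005,-1.5]
    - [1,0.03,0.05,0,-1.5]
    - [1,0.03,0.05,0,-1.5]
    - [1,0.03,0.05,0,-1.5]
    - [1,0.03,0.05,0,-1.5]
    - [1,0.01,0.02,0,-1.5]
    - [1,0,0,0,0]

```text
t: 2.45
tool_pos: [0.511, -0.1367, 0.2534]
tool_rot: [3.126, 0.276, 0.008]
contact_force: [-0.1, -0.4, 0.1]
opening: 0.0854
```

```bash
python3 - <<'E'
from h import *
im,c=shot('wrist','w1.png')
for q in ['tool','stamp']:
    for d in ctrl.spot_in(im,q)[:2]: print(q,np.round(d['bbox']),round(d['p'],2))
o=ctrl.get_obs();print(o['t'],o['tool_pos'],Rn.from_rotvec(o['tool_rot']).as_matrix().round(4))
E
```

```text
tool [240. 126. 269. 164.] 0.67
tool [136. 163. 178. 224.] 0.42
stamp [322. 123. 354. 152.] 0.85
2.6 [ 0.51030473 -0.13870382  0.25328989] [[ 0.9851  0.1718  0.0052]
 [ 0.1719 -0.9851 -0.0032]
 [ 0.0045  0.004  -1.    ]]
```

View pics/w1.png

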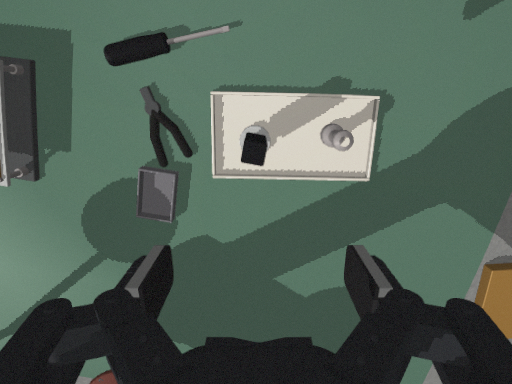

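```bash
python3 - <<'E'
from h import *
a=cv2.imread('pics/w1.png');cv2.imwrite('pics/w1b.png',cv2.resize(a[85:190,200:340],(800,600),interpolation=cv2.INTER_CUBIC))
c=load('w1.png');print(-c['R'].T@c['t'])
E
```

```text
[ 0.58633299 -0.12173974  0.39564471]
```

View pics/w1b.png

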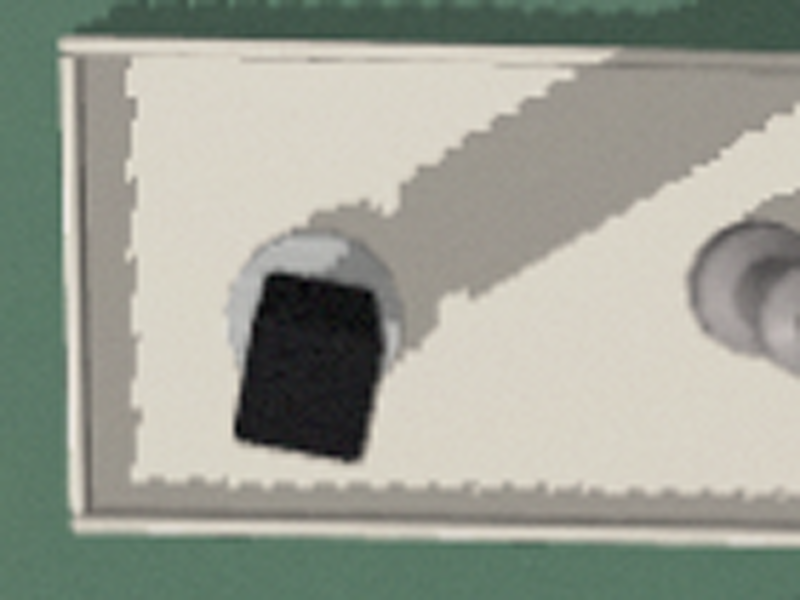

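```bash
cat > fit.py <<'E'
from h import *
from scipy.optimize import minimize
F=0.003
views=[('w1.png',(225,110,290,180)),('scene0.png',(168,198,200,240)),('side0.png',(272,138,310,190))]
def mask(fn,b):
    a=cv2.imread('pics/'+fn); m=(a.max(2)<50).astype(np.float32)
    z=np.zeros_like(m); z[b[1]:b[3],b[0]:b[2]]=m[b[1]:b[3],b[0]:b[2]]
    n,l,st,_=cv2.connectedComponentsWithStats(z.astype(np.uint8)); k=1+st[1:,4].argmax()
    return (l==k).astype(np.float32)
S=8
def rend(c,p,shape):
    x,y,yaw=p; co,si=np.cos(yaw),np.sin(yaw)
    P=[(x+co*u-si*v,y+si*u+co*v,z) for z in(F+.025,F+.095) for u in(-.012,.012) for v in(-.012,.012)]
    h=cv2.convexHull(proj(c,P).astype(np.float32))
    m=np.zeros(shape,np.uint8); cv2.fillConvexPoly(m,np.round(h*256).astype(np.int32),255,cv2.LINE_AA,8)
    return m/255.
def run(vs):
    D=[(load(f),mask(f,b)) for f,b in vs]
    g=lambda p:sum(np.abs(rend(c,p,m.shape)-m).sum()/m.sum() for c,m in D)
    best=None
    for y0 in np.radians([-25,0,10,25,45]):
        r=minimize(g,[.53,-.128,y0],method='Nelder-Mead',options=dict(initial_simplex=[[.53,-.128,y0],[.536,-.128,y0],[.53,-.122,y0],[.53,-.128,y0+.2]]))
        if best is None or r.fun<best.fun: best=r
    return best.x[:2].round(4),np.degrees(best.x[2]).round(1),best.fun
if __name__=='__main__':
    for v in views: print(v[0],mask(*v).sum(),run([v]))
    print(run(views))
    c=load('w1.png')
    g=lambda u,v,z:atz(c,200+u*.175,85+v*.175,z).round(4)
    print('foot',g(318,320,F+.007)); print([g(u,v,.014) for u,v in [(60,40),(75,530)]],atz(c,379,96,.014),atz(c,369,180,.014))
E
python3 fit.py
```

```text
w1.png 640.0 (array([ 0.5346, -0.1274]), np.float64(-6.0), np.float64(0.2636151960784313))Traceback (most recent call last):
  File "fit.py", line 26, in <module>
    for v in views: print(v[0],mask(*v).sum(),run([v]))
                               ~~~~^^^^
  File "fit.py", line 8, in mask
    n,l,st,_=cv2.connectedComponentsWithStats(z.astype(np.uint8)); k=1+st[1:,4].argmax()
                                                                       ~~~~~~~~~~~~~~~^^
ValueError: attempt to get argmax of an empty sequence
```

```bash
python3 - <<'E'
import cv2
a=cv2.imread('pics/scene0.png');print(a[206:228:3,184],a[215,160:200:3].max(1))
a=cv2.imread('pics/w1.png');print(a[120:180:4,254].max(1),a[150,230:280:3].max(1))
E
sed -i 's/a.max(2)<50/(a.max(2)<70)\&(a.max(2).astype(int)-a.min(2)<14)/' fit.py; python3 fit.py
```

```text
[[60 62 58]
 [58 61 57]
 [53 58 54]
 [55 59 56]
 [55 60 57]
 [56 61 59]
 [57 62 60]
 [59 64 61]] [108 151 152 152 154 131  58  58  59  60 179 245 236 183]
[216 149 182 152  24  23  33  30  34  36  34  93 216 154 179] [217 218 217 216 129  32  22  34  25  28  32  31  96 219 216 216 217]
w1.png 662.0 (array([ 0.5339, -0.1271]), np.float64(-7.2), np.float64(0.22260529589479294))
scene0.png 286.0 (array([ 0.5319, -0.1287]), np.float64(-18.3), np.float64(0.3796928561634444))
side0.png 336.0 (array([ 0.534 , -0.1333]), np.float64(9.6), np.float64(0.17799953314659198))
(array([ 0.533 , -0.1278]), np.float64(7.6), np.float64(1.0505436963762893))
foot [ 0.5333 -0.1293  0.01  ]
[array([ 0.5833, -0.0647,  0.014 ]), array([ 0.4765, -0.0824,  0.014 ])] [ 0.61608429 -0.26966635  0.014     ] [ 0.50972803 -0.28701272  0.014     ]
```

```bash
python3 - <<'E'
from fit import *
out=[]
for (f,b),p in zip(views,[(.5339,-.1271,np.radians(-7.2)),(.5319,-.1287,-.32),(.534,-.1333,.167)]):
    m=mask(f,b); r=rend(load(f),p,m.shape); a=cv2.imread('pics/'+f)
    a[...,2]=np.maximum(a[...,2],(r*255).astype(np.uint8)); a[...,1]=np.where(m>0,255,a[...,1])
    x0,y0=b[0]-5,b[1]-5; out.append(cv2.resize(a[y0:y0+75,x0:x0+60],(260,325),interpolation=cv2.INTER_NEAREST))
cv2.imwrite('pics/ov.png',np.hstack(out))
E
```

```text
(no output)
```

View pics/ov.png

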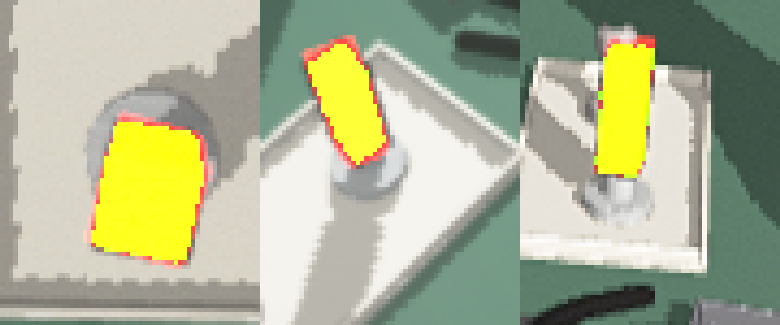

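>>> step_arm:
  moves:
    - [1,0.012,0.005,-0.05,-5]
    - [1,0.011,0.005,-0.05,-5]
    - [1,0,0,0,0]
    - [1,0,0,0,0]

```text
t: 3.1
tool_pos: [0.5336, -0.1342, 0.1549]
tool_rot: [3.133, -0.019, 0.015]
contact_force: [-0.8, 1.1, 0.1]
opening: 0.0855
```

```bash
python3 - <<'E'
from h import *
im,c=shot('wrist','w2.png')
o=ctrl.get_obs();print(o['t'],o['tool_pos'],Rn.from_rotvec(o['tool_rot']).as_matrix().round(4))
E
```

```text
3.15 [ 0.53341065 -0.13405831  0.15472649] [[ 0.9999 -0.0125  0.0091]
 [-0.0125 -0.9999 -0.0086]
 [ 0.0092  0.0084 -0.9999]]
```

View pics/w2.png

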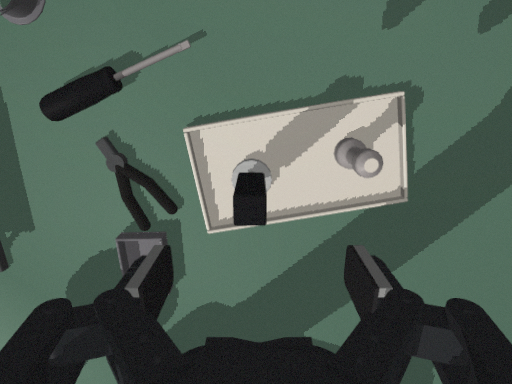

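```bash
python3 - <<'E'
import fit; from fit import *
fit.views=[]
v2=('w2.png',(222,165,280,232)); 
print(mask(*v2).sum(),run([v2])); print(run([v2,*views]))
c=load('w2.png')
print('tray',[atz(c,u,v,.014).round(4) for u,v in [(184,129),(404,93),(407,200),(209,232)]])
E
```

```text
1607.0 (array([ 0.5343, -0.1276]), np.float64(3.7), np.float64(0.1635198945788645))
(array([ 0.5335, -0.1279]), np.float64(5.2), np.float64(1.2274919647810199))
tray [array([ 0.5839, -0.0657,  0.014 ]), array([ 0.6148, -0.2702,  0.014 ]), array([ 0.5102, -0.2863,  0.014 ]), array([ 0.4784, -0.0828,  0.014 ])]
```

```bash
python3 - <<'E'
from fit import *
a=cv2.imread('pics/w2.png');b=a[155:235,215:285].astype(float);b=np.clip(b*3,0,255).astype(np.uint8)
cv2.imwrite('pics/w2b.png',cv2.resize(b,(525,600),interpolation=cv2.INTER_NEAREST))
for yaw in(-5,0,5): 
    m=mask('w2.png',(222,165,280,232));r=rend(load('w2.png'),(.534,-.1278,np.radians(yaw)),m.shape);print(yaw,np.abs(r-m).sum())
E
```

```text
-5 279.64705882352945
0 271.66666666666663
5 267.9843137254902
```

View pics/w2b.png

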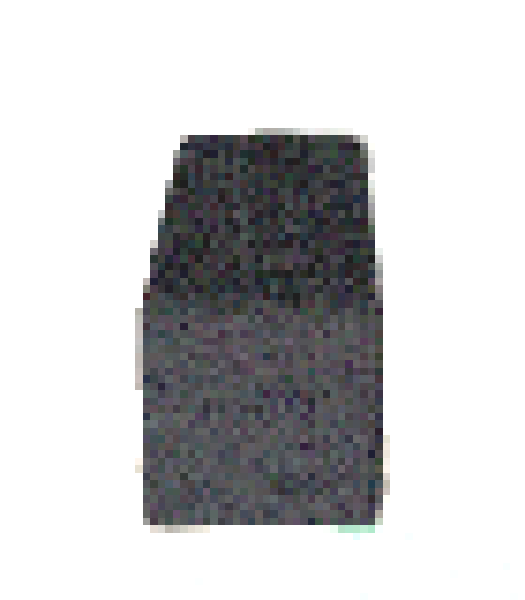

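```bash
python3 - <<'E'
from h import *
c=load('w2.png')
P=[atz(c,215+u/7.5-.5,155+v/7.5-.5,.098) for u,v in [(142,524),(382,524),(382,300),(142,300)]]
print(np.round(P,4),np.mean(P,0),np.linalg.norm(P[0]-P[1]),np.linalg.norm(P[1]-P[2]),np.linalg.norm(P[0]-P[3]),np.degrees(np.arctan2(*(P[0]-P[1])[:2])))
E
```

```text
[[ 0.5231 -0.1157  0.098 ]
 [ 0.5227 -0.1388  0.098 ]
 [ 0.5454 -0.1389  0.098 ]
 [ 0.5457 -0.1166  0.098 ]] [ 0.53420252 -0.12750749  0.098     ] 0.023121184422462925 0.02267498840284089 0.02266592117683708 0.9105513777141515
```

>>> step_arm:
  moves:
    - [1,0.0005,0.006,-0.02,0]
    - [1,0,0,-0.04,0]
    - [1,0,0,-0.03,0]
    - [1,0,0,0,0]

```text
t: 3.65
tool_pos: [0.5362, -0.129, 0.0668]
tool_rot: [3.129, -0.019, 0.029]
contact_force: [0.4, 0.3, 0.3]
opening: 0.0857
```

>>> step_arm:
  moves:
    - [1,-0.001,0.001,-0.01,0]
    - [1,-0.001,0,-0.01,0]
    - [1,0,0,0,0]

```text
t: 4.03
tool_pos: [0.5361, -0.1285, 0.0489]
tool_rot: [3.127, -0.018, 0.038]
contact_force: [0.6, -0.7, 0.1]
opening: 0.0857
```

```bash
python3 - <<'E'
from h import *
im,c=shot('wrist','w3.png')
o=ctrl.get_obs();print(o['t'],o['tool_pos'],Rn.from_rotvec(o['tool_rot']).as_matrix().round(4))
E
```

```text
4.075 [ 0.53662067 -0.12868304  0.04943455] [[ 0.9996 -0.0119  0.0249]
 [-0.0115 -0.9998 -0.0144]
 [ 0.0251  0.0141 -0.9996]]
```

View pics/w3.png

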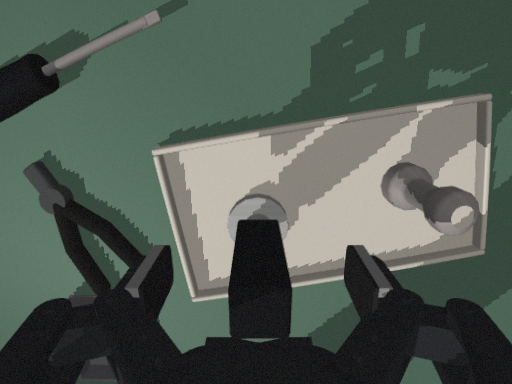

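>>> step_arm:
  moves:
    - [0.5,-0.001,0.0005,-0.002,0]
    - [0.2,-0.001,0,0,0]
    - [0,0,0,0,0]
    - [0,0,0,0,0]
    - [0,0,0,0,0]
  newtons: 80

```text
t: 4.7
tool_pos: [0.5358, -0.1286, 0.0491]
tool_rot: [3.126, -0.018, 0.044]
contact_force: [-0.2, 0.2, -1.2]
opening: 0.0236
```

```bash
cat > st.py <<'E'
from h import *
o=ctrl.get_obs();R=Rn.from_rotvec(o['tool_rot']).as_matrix()
print('t',round(o['t'],3),'pos',o['tool_pos'].round(4),'z',R[:,2].round(4),'yaw',np.degrees(np.arctan2(R[1,0],R[0,0])).round(2),'F',np.round(o['contact_force'],2),'op',round(o['opening'],4),'q',o['q'].round(3))
E
python3 st.py
```

```text
t 4.7 pos [ 0.5358 -0.1286  0.0491] z [ 0.0281 -0.0154 -0.9995] yaw -0.66 F [-0.2   0.17 -1.19] op 0.0236 q [-0.368  0.045  1.945 -0.005  1.12   1.216]
```

>>> step_arm:
  moves:
    - [0,0,0,0.01,0]
    - [0,0,0,0.03,0]
    - [0,0,0,0.04,0]
    - [0,0,0,0.04,0]
    - [0,0,0,0.02,0]
    - [0,0,0,0,0]

```text
t: 5.45
tool_pos: [0.5317, -0.1272, 0.1914]
tool_rot: [3.128, -0.018, 0.033]
contact_force: [-0.4, -0.6, -3.6]
opening: 0.0231
```

```bash
python3 st.py; python3 - <<'E'
from h import *
s=load('side0.png')
P=[atz(s,210+u/8-.5,235+v/8-.5,.083) for u,v in [(300,112),(553,156),(490,350),(227,288)]]
print(np.round(P,4),np.mean(P,0),[np.linalg.norm(P[i]-P[i-1]).round(4) for i in range(4)])
shot('wrist','w4.png')
E
```

```text
t 5.45 pos [ 0.5317 -0.1272  0.1914] z [ 0.0208 -0.0131 -0.9997] yaw -0.66 F [-0.43 -0.63 -3.63] op 0.0231 q [-0.368 -0.123  1.851 -0.005  1.389  1.215]
[[0.5307 0.2166 0.083 ]
 [0.4811 0.2136 0.083 ]
 [0.4802 0.2651 0.083 ]
 [0.5292 0.265  0.083 ]] [0.50528498 0.2400893  0.083     ] [np.float64(0.0485), np.float64(0.0497), np.float64(0.0515), np.float64(0.0491)]
```

View pics/w4.png

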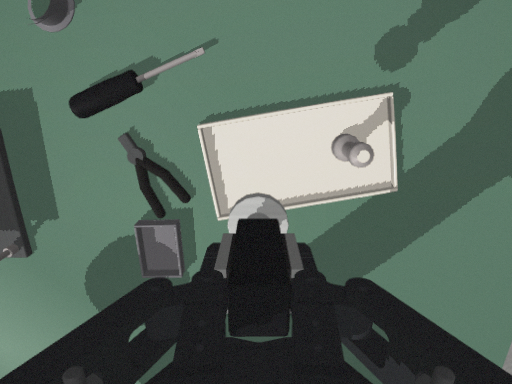

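>>> step_arm:
  moves:
    - [0,-0.01,0.03,0,0]
    - [0,-0.01,0.05,0,0]
    - [0,-0.01,0.05,0,0]
    - [0,-0.01,0.05,0,0]
    - [0,-0.01,0.05,0,0]
    - [0,-0.01,0.05,0,0]
    - [0,-0.01,0.05,0,0]
    - [0,-0.01,0.03,0,0]
    - [0,0,0,0,0]
    - [0,0,0,0,0]
    - [0,0,0,0,0]

```text
t: 6.88
tool_pos: [0.4365, 0.2406, 0.1692]
tool_rot: [3.125, -0.024, -0.018]
contact_force: [-0.2, -0.4, -3.1]
opening: 0.0235
```

```bash
python3 st.py; python3 - <<'E'
from h import *
shot('wrist','w5.png')
shot('scene','s5.png')
shot('side','d5.png')
E
```

```text
t 6.875 pos [0.4365 0.2406 0.1692] z [-0.0116 -0.0165 -0.9998] yaw -0.87 F [-0.25 -0.42 -3.13] op 0.0235 q [ 0.361 -0.197  1.955 -0.011  1.4    1.949]
```

View pics/w5.png

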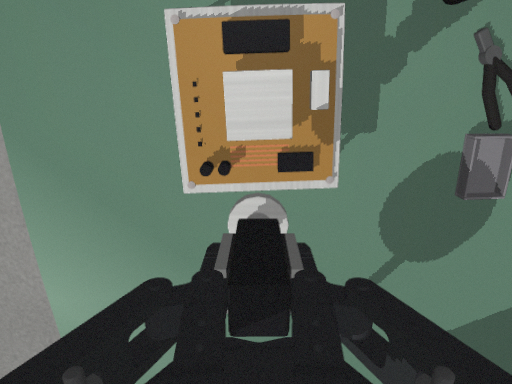

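View pics/d5.png

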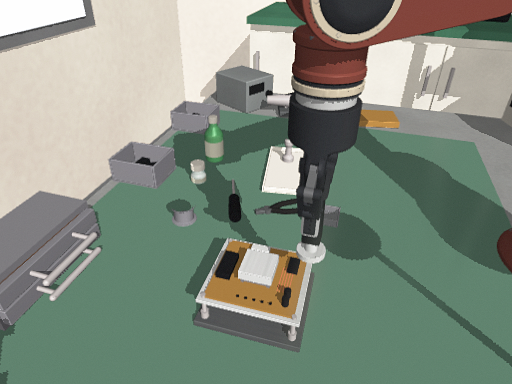

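```bash
cat >> h.py <<'E'
def TF(pos,rv):
    T=np.eye(4);T[:3,:3]=Rn.from_rotvec(rv).as_matrix();T[:3,3]=pos;return T
E
python3 - <<'E'
from h import *
a=cv2.imread('pics/w5.png');b=a[60:240,200:320]
cv2.imwrite('pics/w5b.png',cv2.resize(b,(400,600),interpolation=cv2.INTER_CUBIC))
cv2.imwrite('pics/w5c.png',cv2.resize(a[60:150,215:305],(600,600),interpolation=cv2.INTER_CUBIC))
E
```

```text
(no output)
```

View pics/w5c.png

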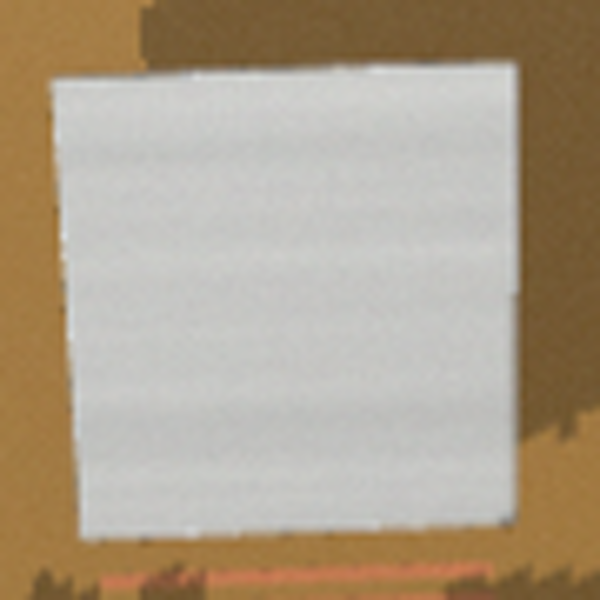

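View pics/w5b.png

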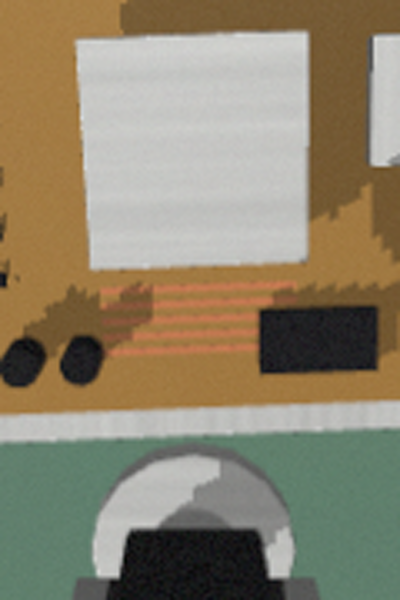

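```bash
cat > rel.py <<'E'
from h import *
Tg=TF([.5358,-.1286,.0491],[3.126,-.018,.044])
f0=np.linalg.inv(Tg)@np.array([.534,-.1277,.003,1])   # foot in tcp
ax=np.linalg.inv(Tg)[:3,:3]@np.array([0,0,1.])        # tool up axis in tcp
def foot(o):
    T=TF(o['tool_pos'],o['tool_rot']); return (T@f0)[:3], T[:3,:3]@ax
E
python3 - <<'E'
from rel import *
print(f0,ax)
c=load('w5.png')
P=np.array([atz(c,215+u/6.667-.5,60+v/6.667-.5,.083) for u,v in [(52,78),(518,63),(516,524),(80,539)]])
print(P.round(4),P.mean(0),[np.linalg.norm(P[i]-P[i-1]).round(4) for i in range(4)])
e=P[1]-P[0];print('yaw',np.degrees(np.arctan2(e[0],-e[1])))
o=ctrl.get_obs(); F,a=foot(o); print('foot',F,a)
x=np.cross(a,[0,1,0]);x/=np.linalg.norm(x);y=np.cross(a,x)
th=np.linspace(0,2*np.pi,73)
for h in(0,.009):
  C=np.array([F+a*h+.02*(np.cos(t)*x+np.sin(t)*y) for t in th]); p=proj(c,C)
  q=(p-[200,60]+.5)*3.333; print('pred x',q[:,0].min(),q[:,0].max(),'top',q[:,1].min())
E
```

```text
[-0.00311076 -0.00157331  0.04601204  1.        ] [ 0.02823054  0.01506679 -0.99948788]
[[0.5305 0.2643 0.083 ]
 [0.5313 0.2144 0.083 ]
 [0.4819 0.2139 0.083 ]
 [0.481  0.2635 0.083 ]] [0.50616397 0.23901348 0.083     ] [np.float64(0.0494), np.float64(0.0498), np.float64(0.0494), np.float64(0.0496)]
yaw 0.9399927986464397
foot [0.43325904 0.24162235 0.12378572] [3.86887200e-02 4.21547385e-04 9.99251222e-01]
pred x 93.48519243935161 290.11771750675115 top 439.0474460110313
pred x 89.67376796294846 295.01668359351817 top 452.290770192403
```

>>> step_arm:
  moves:
    - [0,0.02,-0.001,0.001,0]
    - [0,0.025,-0.001,0.001,0]
    - [0,0.02,-0.001,0,0]
    - [0,0.008,0,0,0]
    - [0,0,0,0,0]

```text
t: 7.65
tool_pos: [0.5129, 0.2353, 0.1726]
tool_rot: [3.126, -0.031, -0.015]
contact_force: [0.4, 0.1, -2.3]
opening: 0.0233
```

```bash
cat >> st.py <<'E'
from rel import foot
F,a=foot(o); print('foot',F.round(4),'axis',a.round(4), 'to cover',(np.array([.506,.239,.083])-F).round(4))
E
python3 st.py
```

```text
t 7.65 pos [0.5129 0.2353 0.1726] z [-0.0097 -0.0154 -0.9998] yaw -1.13 F [ 0.36  0.07 -2.26] op 0.0233 q [ 0.304 -0.038  1.804 -0.012  1.39   1.897]
foot [0.5094 0.2362 0.1266] axis [ 3.760e-02 -2.000e-04  9.993e-01] to cover [-0.0034  0.0028 -0.0436]
```

>>> step_arm:
  moves:
    - [0,-0.001,0.001,-0.008,0]
    - [0,-0.001,0.001,-0.008,0]
    - [0,-0.001,0.001,-0.008,0]
    - [0,-0.001,0,-0.005,0]
    - [0,-0.001,0,-0.003,0]

```text
t: 8.28
tool_pos: [0.5052, 0.2386, 0.1375]
tool_rot: [3.126, -0.029, -0.018]
contact_force: [0.2, -0.9, -1.6]
opening: 0.0232
```

```bash
python3 st.py; python3 - <<'E'
from h import *
shot('wrist','w6.png');shot('side','d6.png')
E
```

```text
t 8.275 pos [0.5052 0.2386 0.1375] z [-0.0119 -0.0158 -0.9998] yaw -1.06 F [ 0.18 -0.93 -1.65] op 0.0232 q [ 0.314 -0.016  1.844 -0.012  1.33   1.906]
foot [0.5016 0.2395 0.0915] axis [3.980e-02 2.000e-04 9.992e-01] to cover [ 0.0044 -0.0005 -0.0085]
```

View pics/w6.png

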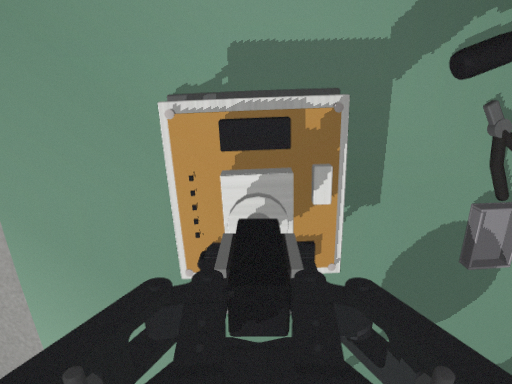

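>>> step_arm:
  moves:
    - [0,0.002,0,0.012,0]
    - [0,0.001,0,0.012,0]
    - [0,0.001,0,0.012,0]
    - [0,0,0,0.012,0]
    - [0,0,0,0.012,0]
    - [0,0,0,0.012,0]
    - [0,0,0,0.008,0]

```text
t: 9.25
tool_pos: [0.5107, 0.2388, 0.2257]
tool_rot: [3.127, -0.029, -0.012]
contact_force: [-0.0, 0.6, -3.3]
opening: 0.0231
```

```bash
python3 st.py
```

```text
t 9.25 pos [0.5107 0.2388 0.2257] z [-0.008  -0.0146 -0.9999] yaw -1.08 F [-0.05  0.6  -3.29] op 0.0231 q [ 0.311 -0.08   1.754 -0.012  1.48   1.902]
foot [0.5072 0.2398 0.1797] axis [ 0.0359 -0.001   0.9994] to cover [-0.0012 -0.0008 -0.0967]
```

>>> step_arm:
  moves:
    - [0,0,0,-0.04,0]
    - [0,0,0,-0.03,0]
    - [0,0,0,0,0]

```text
t: 9.62
tool_pos: [0.5117, 0.2392, 0.1571]
tool_rot: [3.128, -0.029, -0.006]
contact_force: [-0.4, 0.3, -2.5]
opening: 0.0231
```

```bash
python3 st.py
```

```text
t 9.625 pos [0.5117 0.2392 0.1571] z [-0.0041 -0.0133 -0.9999] yaw -1.07 F [-0.37  0.28 -2.45] op 0.0231 q [ 0.311 -0.026  1.819 -0.012  1.357  1.903]
foot [0.5084 0.2402 0.1111] axis [ 0.0321 -0.0023  0.9995] to cover [-0.0024 -0.0012 -0.0281]
```

>>> step_arm:
  moves:
    - [0,0,0,0.05,0]
    - [0,0,0,0.05,0]
    - [0,0,0,-0.05,0]
    - [0,0,0,-0.05,0]
    - [0,0,0,0.05,0]
    - [0,0,0,0.05,0]
    - [0,0,0,-0.05,0]
    - [0,0,0,-0.045,0]
    - [0,0,0,0,0]

```text
t: 10.75
tool_pos: [0.5141, 0.2401, 0.1767]
tool_rot: [3.132, -0.029, 0.012]
contact_force: [-1.1, -0.9, -2.2]
opening: 0.0233
```

```bash
python3 st.py
```

```text
t 10.75 pos [0.5141 0.2401 0.1767] z [ 0.0076 -0.0096 -0.9999] yaw -1.06 F [-1.09 -0.91 -2.21] op 0.0233 q [ 0.311 -0.046  1.804 -0.012  1.379  1.903]
foot [0.5114 0.2413 0.1307] axis [ 0.0204 -0.006   0.9998] to cover [-0.0054 -0.0023 -0.0477]
```

>>> step_arm:
  moves:
    - [0,0,0,0,0]
    - [0,0,0,0,0]
    - [0,0,0,0,0]
    - [0,0,0,0,0]

```text
t: 11.25
tool_pos: [0.5177, 0.2413, 0.185]
tool_rot: [3.135, -0.029, 0.028]
contact_force: [0.5, -0.6, -2.7]
opening: 0.0235
```

```bash
python3 st.py
```

```text
t 11.25 pos [0.5177 0.2413 0.185 ] z [ 0.018  -0.0062 -0.9998] yaw -1.06 F [ 0.52 -0.59 -2.71] op 0.0235 q [ 0.311 -0.051  1.795 -0.012  1.382  1.903]
foot [0.5155 0.2426 0.1389] axis [ 0.01   -0.0094  0.9999] to cover [-0.0095 -0.0036 -0.0559]
```

>>> step_arm:
  moves:
    - [0,-0.001,0,0,0]
    - [0,-0.001,0,0,0]

```text
t: 11.5
tool_pos: [0.5158, 0.2414, 0.1856]
tool_rot: [3.135, -0.029, 0.029]
contact_force: [-0.4, 0.2, -2.8]
opening: 0.0232
```

```bash
python3 st.py
```

```text
t 11.5 pos [0.5158 0.2414 0.1856] z [ 0.0186 -0.006  -0.9998] yaw -1.06 F [-0.42  0.16 -2.85] op 0.0232 q [ 0.313 -0.056  1.799 -0.012  1.383  1.904]
foot [0.5136 0.2427 0.1395] axis [ 0.0093 -0.0096  0.9999] to cover [-0.0076 -0.0037 -0.0565]
```

>>> step_arm:
  moves:
    - [0,-0.001,-0.001,-0.006,0]
    - [0,-0.001,-0.001,-0.008,0]
    - [0,-0.001,-0.001,-0.008,0]
    - [0,-0.001,-0.0005,-0.008,0]
    - [0,-0.001,0,-0.006,0]
    - [0,0,0,-0.003,0]
    - [0,0,0,0,0]

```text
t: 12.38
tool_pos: [0.5093, 0.2373, 0.1421]
tool_rot: [3.135, -0.029, 0.025]
contact_force: [0.1, 0.8, -2.9]
opening: 0.023
```

```bash
python3 st.py
```

```text
t 12.375 pos [0.5093 0.2373 0.1421] z [ 0.0157 -0.0069 -0.9999] yaw -1.06 F [ 0.14  0.78 -2.88] op 0.023 q [ 0.309 -0.033  1.852 -0.012  1.31   1.902]
foot [0.5069 0.2386 0.096 ] axis [ 0.0123 -0.0086  0.9999] to cover [-0.0009  0.0004 -0.013 ]
```

>>> step_arm:
  moves:
    - [0,0,0,-0.003,0]
    - [0,0,0,-0.003,0]
    - [0,0,0,-0.002,0]
    - [0,0,0,-0.001,0]

```text
t: 12.88
tool_pos: [0.51, 0.2375, 0.1335]
tool_rot: [3.135, -0.029, 0.027]
contact_force: [-0.3, -0.2, -1.5]
opening: 0.023
```

```bash
python3 st.py; python3 - <<'E'
from h import *
shot('wrist','w7.png');shot('side','d7.png')
a=cv2.imread('pics/w7.png')[140:260,200:320];b=cv2.imread('pics/d7.png')[215:305,210:300]
cv2.imwrite('pics/m7.png',np.hstack([cv2.resize(x,(400,400),interpolation=cv2.INTER_CUBIC) for x in(a,b)]))
for i in range(1): pass
E
python3 st.py
```

```text
t 12.875 pos [0.51   0.2375 0.1335] z [ 0.0175 -0.0064 -0.9998] yaw -1.06 F [-0.34 -0.25 -1.51] op 0.023 q [ 0.309 -0.023  1.858 -0.012  1.292  1.902]
foot [0.5077 0.2388 0.0874] axis [ 0.0105 -0.0092  0.9999] to cover [-0.0017  0.0002 -0.0044]
t 12.975 pos [0.51   0.2375 0.1335] z [ 0.0174 -0.0064 -0.9998] yaw -1.06 F [ 0.61  0.37 -2.58] op 0.023 q [ 0.309 -0.023  1.858 -0.012  1.293  1.902]
foot [0.5077 0.2388 0.0874] axis [ 0.0106 -0.0092  0.9999] to cover [-0.0017  0.0002 -0.0044]
```

View pics/m7.png

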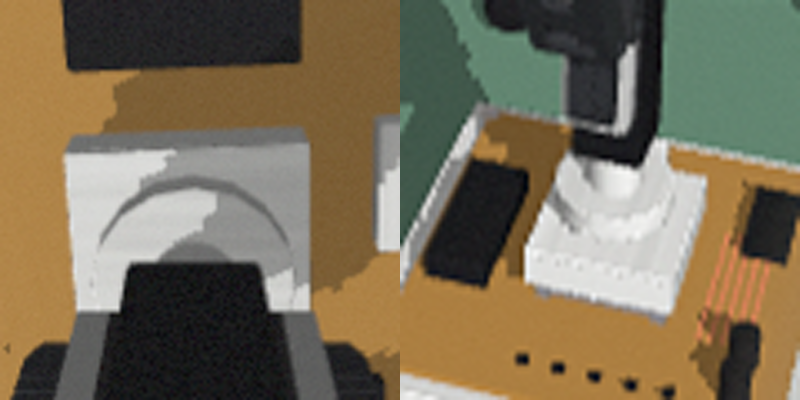

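>>> step_arm:
  moves:
    - [0,-0.001,0,-0.002,0]
    - [0,-0.0005,0,-0.001,0]
    - [0,-0.0003,0,-0.001,0]
    - [0,-0.0003,0,-0.001,0]

```text
t: 13.48
tool_pos: [0.5079, 0.2375, 0.1285]
tool_rot: [3.135, -0.029, 0.028]
contact_force: [-0.8, -0.0, -2.5]
opening: 0.0231
```

```bash
python3 st.py
```

```text
t 13.475 pos [0.5079 0.2375 0.1285] z [ 0.0179 -0.0062 -0.9998] yaw -1.06 F [-0.75 -0.01 -2.5 ] op 0.0231 q [ 0.31  -0.023  1.866 -0.012  1.283  1.903]
foot [0.5056 0.2389 0.0824] axis [ 0.0101 -0.0093  0.9999] to cover [0.0004 0.0001 0.0006]
```

>>> step_arm:
  moves:
    - [0,0,0,-0.001,0]
    - [0,0,0,-0.001,0]
    - [0,0,0,-0.001,0]

```text
t: 13.85
tool_pos: [0.5082, 0.2376, 0.1261]
tool_rot: [3.135, -0.029, 0.029]
contact_force: [-1.0, -0.5, -1.4]
opening: 0.0227
```

>>> step_arm:
  moves:
    - [0,0,0,-0.001,0]
    - [0,0,0,-0.001,0]

```text
t: 14.1
tool_pos: [0.5083, 0.2376, 0.1246]
tool_rot: [3.135, -0.029, 0.029]
contact_force: [-0.9, -1.4, 0.1]
opening: 0.0232
```

```bash
python3 st.py
```

```text
t 14.1 pos [0.5083 0.2376 0.1246] z [ 0.0185 -0.0063 -0.9998] yaw -1.06 F [-0.87 -1.38  0.12] op 0.0232 q [ 0.31  -0.018  1.868 -0.012  1.275  1.903]
foot [0.506  0.2389 0.0785] axis [ 0.0095 -0.0092  0.9999] to cover [-0.      0.0001  0.0045]
```

>>> step_arm:
  moves:
    - [0,0,0,-0.001,0]
    - [0,0,0,-0.001,0]

```text
t: 14.35
tool_pos: [0.5083, 0.2376, 0.1229]
tool_rot: [3.135, -0.029, 0.029]
contact_force: [-2.0, -0.7, 1.7]
opening: 0.0231
```

>>> step_arm:
  moves:
    - [0,0,0,-0.001,0]

```text
t: 14.48
tool_pos: [0.5083, 0.2376, 0.122]
tool_rot: [3.135, -0.029, 0.029]
contact_force: [-2.4, -1.2, 1.4]
opening: 0.023
```

>>> step_arm:
  moves:
    - [0,0,0,-0.001,0]

```text
t: 14.6
tool_pos: [0.5084, 0.2376, 0.1212]
tool_rot: [3.135, -0.029, 0.029]
contact_force: [-1.6, -1.2, 2.9]
opening: 0.0229
```

>>> step_arm:
  moves:
    - [0,0,0,-0.001,0]

```text
t: 14.72
tool_pos: [0.5084, 0.2376, 0.1204]
tool_rot: [3.135, -0.029, 0.029]
contact_force: [-2.1, -0.5, 3.1]
opening: 0.0232
```

>>> step_arm:
  moves:
    - [0,0,0,-0.001,0]

```text
t: 14.85
tool_pos: [0.5084, 0.2376, 0.1196]
tool_rot: [3.135, -0.029, 0.029]
contact_force: [-2.3, -0.1, 3.7]
opening: 0.0227
```

>>> step_arm:
  moves:
    - [0,0,0,-0.001,0]

```text
t: 14.98
tool_pos: [0.5084, 0.2376, 0.1187]
tool_rot: [3.135, -0.029, 0.029]
contact_force: [-2.4, -1.2, 3.7]
opening: 0.0232
```

>>> step_arm:
  moves:
    - [0,0,0,-0.0008,0]

```text
t: 15.1
tool_pos: [0.5085, 0.2377, 0.1182]
tool_rot: [3.135, -0.029, 0.029]
contact_force: [-2.2, -0.9, 5.7]
opening: 0.023
```

>>> step_arm:
  moves:
    - [0,0,0,-0.0008,0]

```text
t: 15.22
tool_pos: [0.5086, 0.2377, 0.118]
tool_rot: [3.135, -0.029, 0.029]
contact_force: [-3.8, -1.6, 7.1]
opening: 0.0231
```

>>> step_arm:
  moves:
    - [0,0,0,-0.0008,0]

```text
t: 15.35
tool_pos: [0.5087, 0.2377, 0.118]
tool_rot: [3.135, -0.029, 0.029]
contact_force: [-4.6, -1.6, 7.5]
opening: 0.0231
```

>>> step_arm:
  moves:
    - [0,0,0,-0.0008,0]

```text
t: 15.48
tool_pos: [0.5087, 0.2377, 0.118]
tool_rot: [3.135, -0.028, 0.029]
contact_force: [-4.6, -2.3, 6.5]
opening: 0.0233
```

>>> step_arm:
  moves:
    - [0,-0.0003,0,-0.001,0]

```text
t: 15.6
tool_pos: [0.5087, 0.2377, 0.118]
tool_rot: [3.135, -0.028, 0.029]
contact_force: [-3.3, -1.7, 6.5]
opening: 0.0232
```

>>> step_arm:
  moves:
    - [0,-0.0003,0,-0.0012,0]

```text
t: 15.72
tool_pos: [0.5088, 0.2378, 0.1179]
tool_rot: [3.134, -0.028, 0.03]
contact_force: [-4.6, -1.0, 8.1]
opening: 0.0233
```

```bash
python3 st.py
```

```text
t 15.725 pos [0.5088 0.2378 0.1179] z [ 0.0192 -0.0071 -0.9998] yaw -1.03 F [-4.6  -1.05  8.05] op 0.0233 q [ 0.311 -0.009  1.872 -0.013  1.263  1.904]
foot [0.5066 0.2391 0.0719] axis [ 0.0087 -0.0085  0.9999] to cover [-0.0006 -0.0001  0.0111]
```

>>> step_arm:
  moves:
    - [0,-0.0006,0,-0.0014,0]

```text
t: 15.85
tool_pos: [0.5086, 0.2377, 0.1179]
tool_rot: [3.134, -0.028, 0.032]
contact_force: [-4.6, -2.0, 8.5]
opening: 0.0235
```

>>> step_arm:
  moves:
    - [0,-0.0006,0,-0.0016,0]

```text
t: 15.98
tool_pos: [0.5086, 0.2378, 0.1178]
tool_rot: [3.134, -0.028, 0.034]
contact_force: [-3.2, -2.0, 9.8]
opening: 0.0233
```

>>> step_arm:
  moves:
    - [0,-0.0006,0,-0.0016,0]

```text
t: 16.1
tool_pos: [0.5086, 0.2378, 0.1178]
tool_rot: [3.134, -0.028, 0.035]
contact_force: [-4.6, -2.5, 10.2]
opening: 0.0232
```

>>> step_arm:
  moves:
    - [0,-0.0006,0,-0.0018,0]

```text
t: 16.23
tool_pos: [0.5086, 0.2379, 0.1177]
tool_rot: [3.134, -0.028, 0.037]
contact_force: [-4.0, -1.8, 10.6]
opening: 0.0229
```

>>> step_arm:
  moves:
    - [0,-0.0006,0,-0.002,0]

```text
t: 16.35
tool_pos: [0.5086, 0.2379, 0.1176]
tool_rot: [3.134, -0.028, 0.039]
contact_force: [-5.0, -2.0, 10.2]
opening: 0.0234
```

```bash
python3 st.py
```

```text
t 16.35 pos [0.5086 0.2379 0.1176] z [ 0.0246 -0.0074 -0.9997] yaw -1.0 F [-5.   -1.96 10.2 ] op 0.0234 q [ 0.312 -0.012  1.875 -0.015  1.257  1.905]
foot [0.5067 0.2392 0.0715] axis [ 0.0033 -0.0081  1.    ] to cover [-0.0007 -0.0002  0.0115]
```

>>> step_arm:
  moves:
    - [0,-0.0003,0,-0.0022,0]

```text
t: 16.48
tool_pos: [0.5088, 0.2381, 0.1173]
tool_rot: [3.134, -0.027, 0.04]
contact_force: [-5.5, -2.6, 11.6]
opening: 0.0232
```

>>> step_arm:
  moves:
    - [0,-0.0003,0,-0.0022,0]

```text
t: 16.6
tool_pos: [0.5089, 0.2382, 0.1171]
tool_rot: [3.134, -0.027, 0.04]
contact_force: [-5.8, -2.6, 12.9]
opening: 0.0229
```

>>> step_arm:
  moves:
    - [0,-0.0003,0,-0.0022,0]

```text
t: 16.73
tool_pos: [0.5089, 0.2382, 0.117]
tool_rot: [3.134, -0.027, 0.041]
contact_force: [-5.8, -2.0, 12.7]
opening: 0.023
```

>>> step_arm:
  moves:
    - [0,-0.0012,-0.0004,-0.0022,0]

```text
t: 16.85
tool_pos: [0.5086, 0.2381, 0.1171]
tool_rot: [3.134, -0.027, 0.044]
contact_force: [-3.7, -0.8, 11.2]
opening: 0.0233
```

>>> step_arm:
  moves:
    - [0,-0.0012,-0.0004,-0.0022,0]

```text
t: 16.98
tool_pos: [0.5085, 0.2381, 0.1171]
tool_rot: [3.135, -0.027, 0.047]
contact_force: [-3.6, -1.3, 10.7]
opening: 0.0235
```

```bash
python3 st.py
```

```text
t 16.975 pos [0.5085 0.2381 0.1171] z [ 0.0301 -0.0064 -0.9995] yaw -0.98 F [-3.58 -1.3  10.69] op 0.0235 q [ 0.313 -0.015  1.879 -0.016  1.251  1.906]
foot [0.5068 0.2394 0.071 ] axis [-0.0022 -0.0091  1.    ] to cover [-0.0008 -0.0004  0.012 ]
```

>>> step_arm:
  moves:
    - [0,-0.0008,-0.0003,-0.0026,0]

```text
t: 17.1
tool_pos: [0.5085, 0.2381, 0.1169]
tool_rot: [3.135, -0.027, 0.05]
contact_force: [-5.4, -1.8, 13.8]
opening: 0.0232
```

>>> step_arm:
  moves:
    - [0,-0.0006,-0.0003,-0.0028,0]

```text
t: 17.23
tool_pos: [0.5085, 0.2381, 0.1166]
tool_rot: [3.136, -0.027, 0.051]
contact_force: [-7.8, -2.0, 14.2]
opening: 0.0229
```

>>> step_arm:
  moves:
    - [0,-0.0006,-0.0003,-0.003,0]

```text
t: 17.35
tool_pos: [0.5085, 0.2381, 0.1162]
tool_rot: [3.136, -0.027, 0.053]
contact_force: [-7.3, -2.0, 14.7]
opening: 0.0229
```

>>> step_arm:
  moves:
    - [0,-0.0012,-0.0004,-0.0028,0]

```text
t: 17.48
tool_pos: [0.5082, 0.2381, 0.116]
tool_rot: [3.137, -0.027, 0.056]
contact_force: [-5.3, -1.3, 12.8]
opening: 0.0233
```

>>> step_arm:
  moves:
    - [0,-0.0012,-0.0004,-0.0028,0]

```text
t: 17.6
tool_pos: [0.508, 0.2381, 0.1155]
tool_rot: [3.138, -0.027, 0.059]
contact_force: [-3.9, -1.7, 10.3]
opening: 0.023
```

```bash
python3 st.py;python3 - <<'E'
from h import *
shot('side','d8.png');o=ctrl.get_obs();print(o['contact_force'],o['tool_pos'])
shot('wrist','w8.png');o=ctrl.get_obs();print(o['contact_force'],o['tool_pos'])
a=cv2.imread('pics/w8.png')[140:260,200:320];b=cv2.imread('pics/d8.png')[215:305,210:300]
cv2.imwrite('pics/m8.png',np.hstack([cv2.resize(x,(400,400),interpolation=cv2.INTER_CUBIC) for x in(a,b)]))
E
```

```text
t 17.6 pos [0.508  0.2381 0.1155] z [ 0.0376 -0.0037 -0.9993] yaw -0.98 F [-3.95 -1.65 10.3 ] op 0.023 q [ 0.313 -0.02   1.887 -0.016  1.24   1.906]
foot [0.5066 0.2395 0.0694] axis [-0.0097 -0.0118  0.9999] to cover [-0.0006 -0.0005  0.0136]
[-3.6962398  -0.89898325  7.28305892] [0.50793272 0.23807035 0.11521324]
[-2.91474811 -0.8810308   6.04216003] [0.50783936 0.2380353  0.11483304]
```

View pics/m8.png

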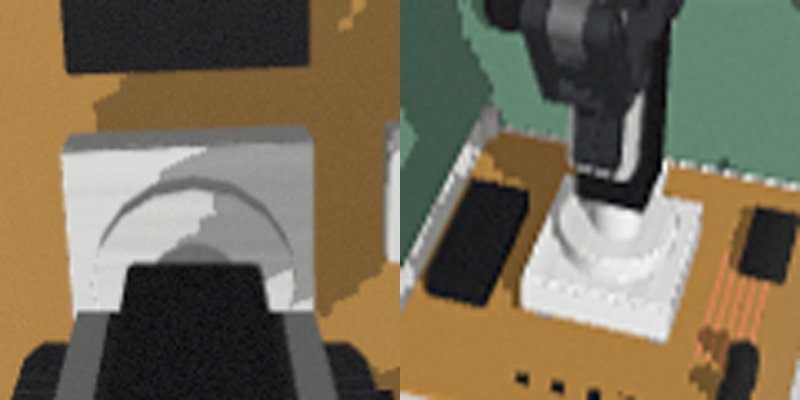

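>>> step_arm:
  moves:
    - [0,-0.0003,0,-0.0012,0]

```text
t: 17.82
tool_pos: [0.5079, 0.2381, 0.114]
tool_rot: [3.138, -0.027, 0.061]
contact_force: [0.6, -0.4, 1.1]
opening: 0.0231
```

>>> step_arm:
  moves:
    - [0,0,0,-0.001,0]

```text
t: 17.95
tool_pos: [0.508, 0.2381, 0.1129]
tool_rot: [3.138, -0.027, 0.061]
contact_force: [-2.3, -0.6, 3.2]
opening: 0.0231
```

>>> step_arm:
  moves:
    - [0,0,0,-0.001,0]

```text
t: 18.08
tool_pos: [0.508, 0.2381, 0.1117]
tool_rot: [3.138, -0.027, 0.061]
contact_force: [-2.8, -0.5, 3.6]
opening: 0.0231
```

>>> step_arm:
  moves:
    - [0,0,0,-0.0008,0]

```text
t: 18.2
tool_pos: [0.5081, 0.2381, 0.1108]
tool_rot: [3.138, -0.027, 0.061]
contact_force: [-1.9, -1.0, 3.6]
opening: 0.0227
```

>>> step_arm:
  moves:
    - [0,0,0,-0.0006,0]

```text
t: 18.32
tool_pos: [0.5081, 0.2381, 0.1104]
tool_rot: [3.138, -0.027, 0.061]
contact_force: [-3.0, -1.8, 6.7]
opening: 0.0232
```

>>> step_arm:
  moves:
    - [0,0,0,-0.0006,0]

```text
t: 18.45
tool_pos: [0.5082, 0.2382, 0.1103]
tool_rot: [3.138, -0.027, 0.061]
contact_force: [-4.2, -1.7, 7.7]
opening: 0.0231
```

>>> step_arm:
  moves:
    - [0,-0.0004,0,-0.0014,0]

```text
t: 18.58
tool_pos: [0.5082, 0.2382, 0.1101]
tool_rot: [3.138, -0.027, 0.062]
contact_force: [-3.5, -2.1, 10.3]
opening: 0.0229
```

>>> step_arm:
  moves:
    - [0,-0.0004,0,-0.0018,0]

```text
t: 18.7
tool_pos: [0.5082, 0.2382, 0.1099]
tool_rot: [3.137, -0.027, 0.063]
contact_force: [-5.2, -1.7, 12.7]
opening: 0.0232
```

>>> step_arm:
  moves:
    - [0,-0.0004,0,-0.002,0]

```text
t: 18.82
tool_pos: [0.5082, 0.2382, 0.1099]
tool_rot: [3.137, -0.026, 0.063]
contact_force: [-6.2, -2.1, 13.7]
opening: 0.0229
```

```bash
python3 st.py
```

```text
t 18.825 pos [0.5082 0.2382 0.1099] z [ 0.0402 -0.0042 -0.9992] yaw -0.96 F [-6.2  -2.05 13.71] op 0.0229 q [ 0.314 -0.014  1.891 -0.017  1.227  1.907]
foot [0.507  0.2397 0.0638] axis [-0.0122 -0.0113  0.9999] to cover [-0.001  -0.0007  0.0192]
```

>>> step_arm:
  moves:
    - [0,-0.0005,0,-0.0016,0]
    - [0,-0.0005,0,-0.0016,0]

```text
t: 19.08
tool_pos: [0.5081, 0.2382, 0.1101]
tool_rot: [3.136, -0.026, 0.065]
contact_force: [-4.5, -2.2, 9.7]
opening: 0.0232
```

>>> step_arm:
  moves:
    - [0,-0.0005,0,-0.0016,0]
    - [0,-0.0005,0,-0.0016,0]

```text
t: 19.32
tool_pos: [0.508, 0.2383, 0.1101]
tool_rot: [3.136, -0.026, 0.067]
contact_force: [-4.0, -2.0, 9.4]
opening: 0.0229
```

>>> step_arm:
  moves:
    - [0,-0.0005,0,-0.0016,0]
    - [0,-0.0005,0,-0.0016,0]

```text
t: 19.58
tool_pos: [0.508, 0.2383, 0.1101]
tool_rot: [3.136, -0.026, 0.069]
contact_force: [-4.7, -1.2, 10.8]
opening: 0.0232
```

>>> step_arm:
  moves:
    - [0,-0.0005,0,-0.0016,0]
    - [0,-0.0005,0,-0.0016,0]

```text
t: 19.82
tool_pos: [0.5079, 0.2383, 0.1102]
tool_rot: [3.135, -0.025, 0.072]
contact_force: [-4.3, -2.6, 10.3]
opening: 0.0232
```

>>> step_arm:
  moves:
    - [0,-0.0005,0,-0.0016,0]
    - [0,-0.0005,0,-0.0016,0]

```text
t: 20.08
tool_pos: [0.5079, 0.2384, 0.1102]
tool_rot: [3.135, -0.025, 0.074]
contact_force: [-4.2, -2.5, 10.4]
opening: 0.023
```

```bash
python3 st.py;python3 - <<'E'
from h import *
shot('side','d9.png');o=ctrl.get_obs();print(o['contact_force'],o['tool_pos'])
a=cv2.imread('pics/d9.png')[215:305,210:300]
cv2.imwrite('pics/m9.png',cv2.resize(a,(600,600),interpolation=cv2.INTER_CUBIC))
E
```

```text
t 20.075 pos [0.5079 0.2384 0.1102] z [ 0.0469 -0.0063 -0.9989] yaw -0.91 F [-4.16 -2.5  10.43] op 0.023 q [ 0.317 -0.018  1.895 -0.022  1.222  1.91 ]
foot [0.5069 0.2397 0.0641] axis [-0.019  -0.0092  0.9998] to cover [-0.0009 -0.0007  0.0189]
[-4.86531828 -1.51439946 10.59062836] [0.50787165 0.23831552 0.11017603]
```

View pics/m9.png

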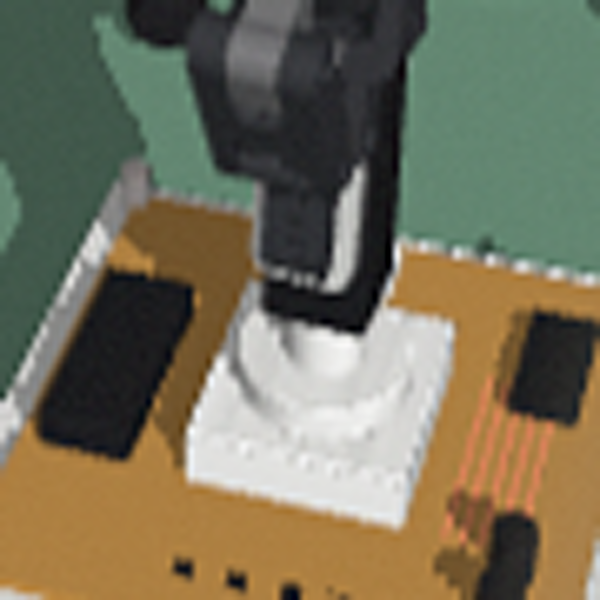

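>>> step_arm:
  moves:
    - [0,-0.0003,0,-0.0018,0]
    - [0,-0.0003,0,-0.0018,0]

```text
t: 20.38
tool_pos: [0.5079, 0.2384, 0.11]
tool_rot: [3.134, -0.025, 0.074]
contact_force: [-6.0, -2.3, 11.2]
opening: 0.023
```

>>> step_arm:
  moves:
    - [0,-0.0003,0,-0.0018,0]
    - [0,-0.0003,0,-0.0018,0]
    - [0,-0.0003,0,-0.0018,0]

```text
t: 20.75
tool_pos: [0.5079, 0.2384, 0.11]
tool_rot: [3.133, -0.024, 0.075]
contact_force: [-5.6, -2.0, 11.0]
opening: 0.0233
```

>>> step_arm:
  moves:
    - [0,-0.0003,0,-0.0018,0]
    - [0,-0.0003,0,-0.0018,0]
    - [0,-0.0003,0,-0.0018,0]

```text
t: 21.12
tool_pos: [0.5079, 0.2385, 0.1101]
tool_rot: [3.132, -0.024, 0.075]
contact_force: [-4.8, -2.1, 11.2]
opening: 0.0229
```

>>> step_arm:
  moves:
    - [0,-0.0003,0,-0.0018,0]
    - [0,-0.0003,0,-0.0018,0]
    - [0,-0.0003,0,-0.0018,0]

```text
t: 21.5
tool_pos: [0.5079, 0.2385, 0.1101]
tool_rot: [3.132, -0.024, 0.076]
contact_force: [-4.8, -2.2, 11.3]
opening: 0.0236
```

```bash
python3 st.py
```

```text
t 21.5 pos [0.5079 0.2385 0.1101] z [ 0.0482 -0.0094 -0.9988] yaw -0.85 F [-4.81 -2.17 11.27] op 0.0236 q [ 0.318 -0.018  1.895 -0.026  1.222  1.912]
foot [0.507  0.2397 0.064 ] axis [-0.0202 -0.0061  0.9998] to cover [-0.001  -0.0007  0.019 ]
```

>>> step_arm:
  moves:
    - [0,0,0,0.001,0]
    - [0,0,0,0.002,0]
    - [0,0,0,0.004,0]
    - [0,0,0,0.006,0]
    - [0,0,0,0.01,0]
    - [0,0,0,0.015,0]
    - [0,0,0,0.02,0]
    - [0,0,0,0.02,0]
    - [0,0,0,0.01,0]
    - [0,0,0,0,0]

```text
t: 22.75
tool_pos: [0.5076, 0.2386, 0.2033]
tool_rot: [3.133, -0.024, 0.078]
contact_force: [-0.3, 0.7, -3.1]
opening: 0.0233
```

```bash
python3 st.py;python3 - <<'E'
from h import *
shot('side','d10.png'); shot('wrist','w10.png')
a=cv2.imread('pics/d10.png')[225:305,210:310];b=cv2.imread('pics/side0.png')[225:305,210:310]
cv2.imwrite('pics/m10.png',cv2.resize(np.hstack([b,a]),(800,320),interpolation=cv2.INTER_CUBIC))
E
```

```text
t 22.75 pos [0.5076 0.2386 0.2033] z [ 0.0498 -0.0082 -0.9987] yaw -0.86 F [-0.32  0.74 -3.07] op 0.0233 q [ 0.318 -0.109  1.819 -0.024  1.387  1.908]
foot [0.5068 0.2398 0.1572] axis [-0.0218 -0.0073  0.9997] to cover [-0.0008 -0.0008 -0.0742]
```

View pics/m10.png

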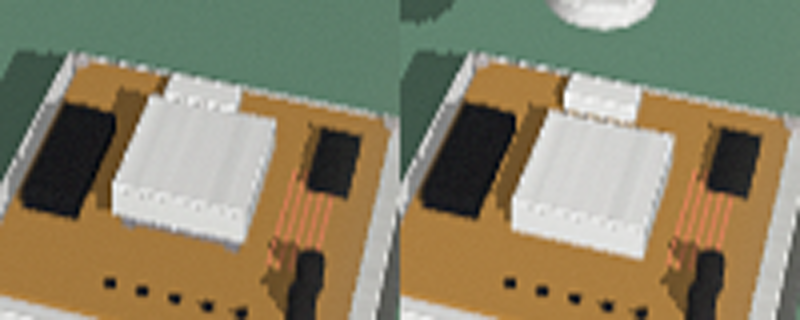

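View pics/w10.png

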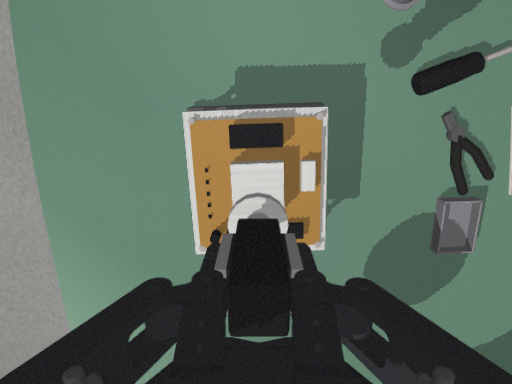

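>>> step_arm:
  moves:
    - [0,0.003,-0.03,0.001,0]
    - [0,0.003,-0.04,0.001,0]
    - [0,0.003,-0.04,0.001,0]
    - [0,0.003,-0.04,0.001,0]
    - [0,0.003,-0.04,0.001,0]
    - [0,0.003,-0.04,0.001,0]
    - [0,0.003,-0.04,0.001,0]
    - [0,0.003,-0.04,0.001,0]
    - [0,0.003,-0.025,0,0]
    - [0,0,-0.01,0,0]
    - [0,0,0,0,0]
    - [0,0,0,0,0]

```text
t: 24.35
tool_pos: [0.5262, -0.1151, 0.1959]
tool_rot: [3.136, -0.019, 0.041]
contact_force: [0.1, -0.1, -2.7]
opening: 0.023
```

```bash
python3 st.py
```

```text
t 24.35 pos [ 0.5262 -0.1151  0.1959] z [ 0.0258 -0.0053 -0.9997] yaw -0.7 F [ 0.13 -0.12 -2.73] op 0.023 q [-0.356 -0.149  1.867  0.004  1.397  1.227]
foot [ 0.5243 -0.1137  0.1499] axis [ 0.0023 -0.0101  0.9999] to cover [-0.0183  0.3527 -0.0669]
```

>>> step_arm:
  moves:
    - [0,0.003,-0.004,-0.01,0]
    - [0,0.003,-0.004,-0.015,0]
    - [0,0.002,-0.003,-0.02,0]
    - [0,0.001,-0.002,-0.02,0]
    - [0,0,-0.001,-0.02,0]
    - [0,0,0,-0.015,0]
    - [0,0,0,-0.01,0]
    - [0,0,0,-0.004,0]
    - [0,0,0,0,0]

```text
t: 25.48
tool_pos: [0.5349, -0.1266, 0.0725]
tool_rot: [3.138, -0.012, 0.036]
contact_force: [0.5, 0.1, -1.9]
opening: 0.0234
```

```bash
python3 st.py;python3 - <<'E'
from h import *
shot('wrist','w11.png')
E
```

```text
t 25.475 pos [ 0.5349 -0.1266  0.0725] z [ 0.0228 -0.0035 -0.9997] yaw -0.43 F [ 0.51  0.1  -1.93] op 0.0234 q [-0.37   0.013  1.932  0.005  1.173  1.206]
foot [ 0.5329 -0.1252  0.0264] axis [ 0.0053 -0.0118  0.9999] to cover [-0.0269  0.3642  0.0566]
```

View pics/w11.png

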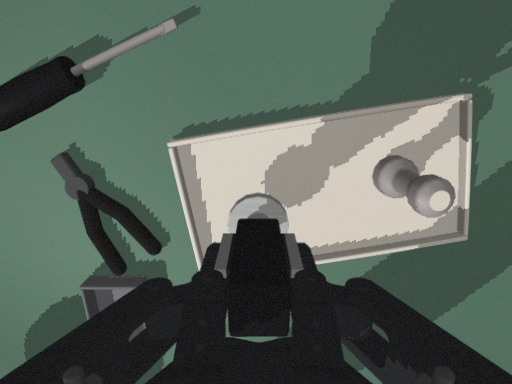

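>>> step_arm:
  moves:
    - [0,0,-0.001,-0.006,0]
    - [0,0,-0.001,-0.006,0]
    - [0,0,0,-0.004,0]
    - [0,0,0,-0.002,0]
    - [0,0,0,-0.001,0]

```text
t: 26.15
tool_pos: [0.5363, -0.1293, 0.0543]
tool_rot: [3.136, -0.012, 0.041]
contact_force: [-0.0, 0.1, -2.8]
opening: 0.023
```

>>> step_arm:
  moves:
    - [0,0,0,-0.0015,0]

```text
t: 26.28
tool_pos: [0.5364, -0.1293, 0.0529]
tool_rot: [3.136, -0.012, 0.042]
contact_force: [0.1, -0.3, -3.3]
opening: 0.023
```

>>> step_arm:
  moves:
    - [0,0,0,-0.0015,0]

```text
t: 26.4
tool_pos: [0.5365, -0.1293, 0.0513]
tool_rot: [3.136, -0.012, 0.042]
contact_force: [0.2, 0.7, -3.2]
opening: 0.0232
```

>>> step_arm:
  moves:
    - [0,0,0,-0.0013,0]

```text
t: 26.52
tool_pos: [0.5365, -0.1294, 0.05]
tool_rot: [3.136, -0.012, 0.042]
contact_force: [-1.2, -0.2, -3.4]
opening: 0.0229
```

>>> step_arm:
  moves:
    - [0,0,0,-0.001,0]

```text
t: 26.65
tool_pos: [0.5366, -0.1293, 0.049]
tool_rot: [3.136, -0.012, 0.042]
contact_force: [-1.9, 1.6, 5.8]
opening: 0.0232
```

>>> step_arm:
  moves:
    - [0,0,0,-0.001,0]

```text
t: 26.78
tool_pos: [0.5367, -0.1293, 0.049]
tool_rot: [3.136, -0.012, 0.042]
contact_force: [-4.3, 1.4, 8.2]
opening: 0.023
```

```bash
python3 st.py
```

```text
t 26.775 pos [ 0.5367 -0.1293  0.049 ] z [ 0.0265 -0.0049 -0.9996] yaw -0.43 F [-4.25  1.45  8.21] op 0.023 q [-0.374  0.05   1.94   0.006  1.125  1.202]
foot [ 0.5348 -0.128   0.0029] axis [ 0.0016 -0.0104  0.9999] to cover [-0.0288  0.367   0.0801]
```

>>> step_arm:
  moves:
    - [0,0,0,0,0]
    - [0.35,0,0,0,0]
    - [0.4,0,0,0,0]
    - [0.6,0,0,0,0]
    - [0.8,0,0,0,0]
    - [0.9,0,0,0,0]
    - [0.9,0,0,0,0]

```text
t: 27.65
tool_pos: [0.5384, -0.1301, 0.0504]
tool_rot: [3.135, -0.012, 0.048]
contact_force: [0.6, -0.5, 0.1]
opening: 0.0772
```

```bash
python3 st.py;python3 - <<'E'
from h import *
shot('wrist','w12.png')
E
```

```text
t 27.65 pos [ 0.5384 -0.1301  0.0504] z [ 0.0307 -0.0065 -0.9995] yaw -0.43 F [ 0.57 -0.52  0.13] op 0.0772 q [-0.374  0.049  1.938  0.006  1.124  1.202]
foot [ 0.5367 -0.1288  0.0043] axis [-0.0025 -0.0087  1.    ] to cover [-0.0307  0.3678  0.0787]
```

View pics/w12.png

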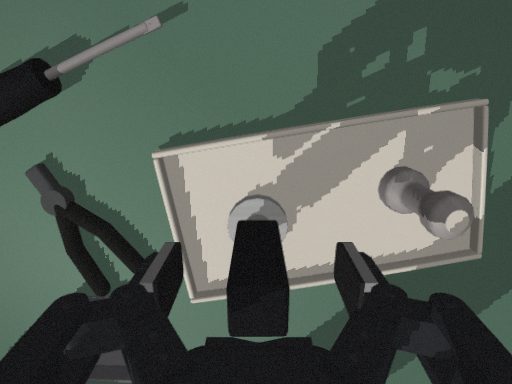

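Tool is standing free between the open fingers (foot at about pixel 258,222). I'll retreat straight up.

>>> step_arm:
  moves:
    - [0.9,-0.001,0,0.01,0]
    - [0.9,0,0,0.02,0]
    - [0.9,0,0,0.03,0]
    - [0.9,0,0,0.04,0]
    - [0.9,0,0,0.05,0]
    - [0.9,0,0,0.04,0]
    - [0.9,-0.02,0,0.02,0]
    - [0.9,-0.04,0,0,0]
    - [0.9,-0.02,0,0,0]
    - [0.9,0,0,0,0]
    - [0.9,0,0,0,0]
    - [0.9,0,0,0,0]

```text
t: 29.2
tool_pos: [0.4547, -0.1296, 0.2756]
tool_rot: [3.131, -0.011, 0.061]
contact_force: [-0.3, 0.5, -0.2]
opening: 0.0769
```

```bash
python3 st.py;python3 - <<'E'
from h import *
for n in ['wrist','side','scene']: shot(n,n+'13.png')
a=cv2.imread('pics/side13.png')
cv2.imwrite('pics/m13.png',np.hstack([cv2.resize(cv2.imread('pics/wrist13.png'),(400,300)),cv2.resize(a,(400,300))]))
cv2.imwrite('pics/n13.png',cv2.resize(cv2.imread('pics/scene13.png')[90:346,120:376],(600,600),interpolation=cv2.INTER_CUBIC))
E
```

```text
t 29.2 pos [ 0.4547 -0.1296  0.2756] z [ 0.039  -0.0105 -0.9992] yaw -0.39 F [-0.29  0.53 -0.16] op 0.0769 q [-0.439 -0.376  1.921  0.007  1.557  1.138]
foot [ 0.4534 -0.1285  0.2295] axis [-0.0109 -0.0048  0.9999] to cover [ 0.0526  0.3675 -0.1465]
```

View pics/m13.png

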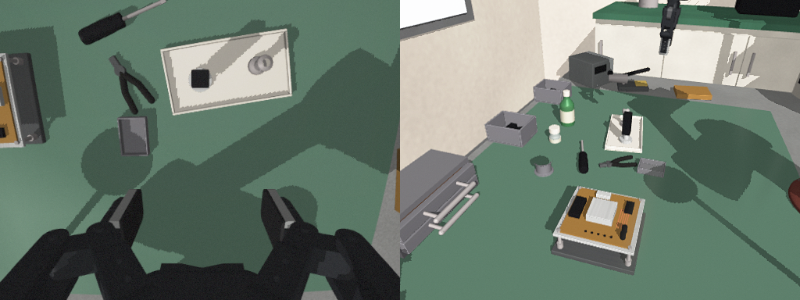

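View pics/n13.png

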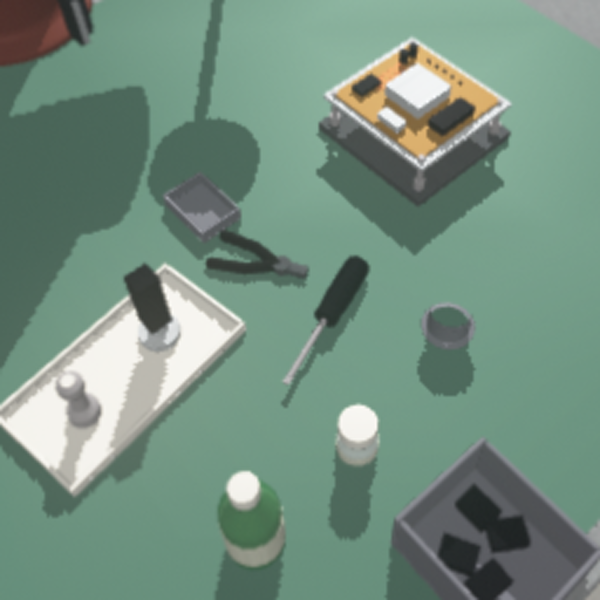

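```bash
python3 -c "
from station import ctrl
print(ctrl.finish_job())"
```

```text
the job is handed in; nothing more can be done
None
```

I pressed the cover home with the seating tool, held it down, put the tool back upright in the tray and handed the job in at about 29 s. No verdict was reported.

- **Pressing:** I pressed within about 1 mm of the middle of the cover. The click showed as a drop in the push, and the cover then ran down about 7.7 mm in all to a hard stop, against the expected 8 mm.
- **Hold:** I held it there for roughly 2.8 s, with the tool leaning about 0.02 rad by my estimate. The push was about 12 to 18 N, worked out as the wrist force minus the tool's weight, including up to 6 N sideways. The highest estimate at any point was about 19 N, just before the click. The wrist force is noisy by about 1 N and I read it only at the end of each move, so I have no direct contact reading.
- **Last checks:** In the side picture taken after I lifted off, the cover sits flush and the gap under it is gone. In the last pictures the tool stands upright in the tray about where it started, with the gripper open and well clear of everything. The other items look unmoved.
- **What disagreed:** The height at which the bed stopped suggests it sank about 11 mm, more than the stated 9 mm. The tool met the tray floor at the same height as when I picked it up, so it did not slip in the grip. I put the difference down to about 2 mm of height error in my estimates. My first rough reading of the cover position in the scene camera was about 10 mm off the other two cameras. Those agreed within about 1.5 mm, and I used them.

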